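# Pick out the cored pipe plug by weight and hold it over the pipe stub

## Task

The two steel pipe plugs on the pallet plate look the same, but one has a heavy core sealed inside and the other is nearly empty: lift each in turn well clear of the plate, hold it a moment to feel its weight, and stand it upright back where it was before you take the other; the lighter one stays there. Finish while holding the heavier one in the gripper, upright, still and centred, a few centimetres above the open mouth of the flanged pipe stub without touching the pipe; do not put it down or let go. Do not tip either plug over, and leave the other things on the table where they are.

Things in the scene. Friction and masses are not known exactly. Their poses are not given: they have to be found in the camera images.
- plug_p_center (a point): centre (half-way up) of one of two identical-looking steel pipe plugs standing on the pallet plate: foot disc 54 mm across, 24 mm high, under a coaxial neck 28 mm across, 50 mm high (grip the neck from above; 74 mm in all); z up. Either may be the heavy one, at random, and only the weight tells: light 0.3 to 0.38 kg, heavy 0.55 to 0.7 kg
- plug_q_center (a point): centre (half-way up) of the other of two identical-looking steel pipe plugs standing on the pallet plate: foot disc 54 mm across, 24 mm high, under a coaxial neck 28 mm across, 50 mm high (grip the neck from above; 74 mm in all); z up. Either may be the heavy one, at random, and only the weight tells: light 0.3 to 0.38 kg, heavy 0.55 to 0.7 kg
- pallet: flat dark steel plate 150 x 280 x 10 mm fixed on the table; origin at the centre of its underside, y along its long side, z up (top face 10 mm above the origin). The two plugs stand near its two ends, about 150 mm apart along y
- stub: pipe stub fixed on the table: an upright steel pipe, 66 mm outside and 60 mm inside diameter, standing on a round flange of diameter 130 mm, 12 mm thick; 90 mm high in all; origin at the centre of its underside
- stub_mouth (a point): centre of the open mouth of the pipe stub, level with its rim, 90 mm above the table; z up
- coupling: bystander, leave alone: short brass tube, 30 mm across, 16 mm high, lying on the pallet plate between the plugs; origin on its underside
- nut: bystander, leave alone: dark hexagon nut, 24 mm across, 12 mm high, on the pallet plate; origin on its underside
- wire_brush: bystander, leave alone: hand brush, 190 mm long, lying lengthwise away from the robot in the gap between the pallet plate and the pipe stub; origin on its underside
- hammer: bystander, leave alone: hammer, 260 mm long, lying on the table beyond the task's things; origin on its underside
- elbow: bystander, leave alone: pipe elbow, 34 mm pipe, about 70 mm over all, lying on the table beyond the task's things; origin on its underside
- blank_flange: bystander, leave alone: flat steel ring, 90 mm across, 12 mm thick, lying on the table; origin on its underside
- bracket: bystander, leave alone: dark steel angle bracket, 70 x 50 x 56 mm high, on the table; origin on its underside
- paste_jar: bystander, leave alone: white jar with a black cap, 60 mm across, 70 mm high, on the table; origin on its underside

How it is judged:
By the outcome, as a careful person would: the job done as asked, in the order asked, and still so for the second after the job is handed in, while the arm keeps its last pose, push and grip.
It also fails if it takes over 58 s, if anything falls off the work surface, if the arm or the gripper's body presses on something with over 40 N, if the wrist force passes 120 N, or if a joint passes its speed limit or range.

## Robot

A 6-joint arm with a two-finger parallel gripper is mounted at the origin on the work surface. World frame = base frame: x ahead of the robot, y to its left, z up, the work surface at z = 0. Lengths are in m, angles in degrees, forces in N, time in s.
With the tool pointing down it reaches from about 0.325 to 0.775 m from the base axis. Payload 5.5 kg.
Tool frame: the origin (TCP) lies at the very end of the fingers, on their centre line; the grasp point (between the pads) lies 19 mm behind it (pinch_z is the distance from the TCP to the grasp point, in m); z points along the fingers, y is the line along which they close (so a half turn about z gives the same grasp; the last joint's range is limited). The gripper opens to 88 mm and grips with 3 to 60 N. Pads are 20 mm wide; open, the fingers measure 115 mm over their backs; the gripper's body (75 mm by 178 mm) begins 61 mm behind the grasp point.
Start: joints at [69.689, 5.22, 70.514, -0, 104.267, -3.249], TCP at [0.176, 0.574, 0.223] pointing down, gripper open.
Joint ranges: [-164.24, 164.24], [-49.07, 125.15], [9.68, 141.18], [-86.29, 266.29], [3.28, 154.24], [-151.56, 151.56]. Speed limits (degrees/s): [147.25, 147.25, 172.46, 180, 180, 180].

## Interface

Orientations are given as [roll, pitch, yaw] about the fixed x, y, z axes, in that order (R = Rz(yaw) Ry(pitch) Rx(roll)).
In Python, from cell import get_state, grab_frame, hand_in, pinch_z gives the robot as it stands.
- The arm moves only by the shell command python3 -m handwheel 'ROWS'. ROWS is JSON, one flat list of numbers, 5 for each row, row after row: the gripper's target within -1 to 1 (shut at 1, half-way at 0, fully open at -1), then the shift along the world's x, y, z in cm, then the turn about the world's z in rad. A call has 1 to 12 rows; each row shifts and turns the commanded pose from where the row before left it; what a row does not reach is not made up. A row lasts 1/12 s, in which the tool goes at most 41.7 mm and 7.16 degrees, less where a joint would pass 70% of its speed; a pose out of reach is approached as far as the arm can. A call with a gripper value outside its range is refused whole. The fingers move at their own pace and stop on an object; the grip force is fixed at half the most. Time passes only in rows, so rows that do not move let the fingers close. It gives the time, the measured TCP pose, the force, the opening and the grip force at its end, in the units of the state.
- get_state(): the state, without advancing time (a new reading comes with each control period).
- grab_frame(name): name is "scene" or "top"; returns a dict with "image" (384x512x3 uint8, red, green, blue), "depth" (384x512 float32, m along the optical axis (not along the pixel's ray), 0 where there is no reading), "K" (3x3 intrinsics, pixels), "rvec" (rotation vector, rad) and "tvec" (3), from world to camera coordinates, as OpenCV has them. Camera axes: x right, y down, z forward; pixel columns grow to the right and rows downward; lengths in m; the calibration is good to about 2 mm. A picture is of the moment at which its call begins.
- hand_in(): hands the job in; it is judged then, once.
The state is a dict: "clock": time; "joint_pos": joint angles; "qvel": joint speeds; "effort": joint torques, N m; "eef_pos": TCP position; "ee_rot": TCP orientation; "ft_force": force on the tool from outside, world axes, zero at the start; "moment": the same for the moment, N m; "opening": finger opening in m; "finger_force": force on a finger pad.
Only numpy, scipy, OpenCV 4.12 (cv2) and the standard library are available. Lean on these libraries where they do the work, as an engineer would, in place of code of your own. Each camera call takes 0.05 s, during which the arm holds its last target. There are 200 camera calls.

## Working session

There is one attempt and no reset: what is moved stays moved. The work goes in short steps, Python scripts to look and compute and a shell command to move; the robot and the scene stay as the last step left them, time stands still between calls to the robot, and variables do not carry over. Pictures are saved under pics/ and viewed, at most 10 in all, crops included, and the job is handed in when it is done.

```bash
mkdir -p pics; ls
cat > h.py <<'E'
import numpy as np,cv2
from cell import get_state,grab_frame,hand_in,pinch_z
def cloud(f):
    d=f["depth"];K=np.array(f["K"]);R=cv2.Rodrigues(np.array(f["rvec"],float))[0];t=np.array(f["tvec"],float).ravel()
    v,u=np.mgrid[:d.shape[0],:d.shape[1]]
    c=np.stack([(u-K[0,2])/K[0,0]*d,(v-K[1,2])/K[1,1]*d,d],-1)
    P=(c-t)@R; P[d<=0]=np.nan
    return P
def circ(x,y):
    A=np.c_[2*x,2*y,np.ones(len(x))];s=np.linalg.lstsq(A,x*x+y*y,rcond=None)[0]
    return s[0],s[1],np.sqrt(s[2]+s[0]**2+s[1]**2)
E
python3 - <<'E'
from h import *
print(get_state(),pinch_z)
ims=[]
for n in("top","scene"):
    f=grab_frame(n);np.save(n+".npy",f,allow_pickle=True);cv2.imwrite("pics/%s0.png"%n,f["image"][...,::-1])
    P=cloud(f);R=cv2.Rodrigues(np.array(f["rvec"]))[0];print(n,-R.T@np.array(f["tvec"]).ravel(),f["K"])
    z=P[...,2]
    for lo,hi in((.079,.089),(.085,.096)):
        m=((z>lo)&(z<hi)).astype(np.uint8)
        k,l,s,c=cv2.connectedComponentsWithStats(m)
        for i in range(1,k):
            if s[i,4]>25:
                q=P[l==i];print(lo,s[i],c[i].round(),np.nanmean(q,0).round(4),(np.nanmin(q,0)).round(3),np.nanmax(q,0).round(3))
E
```

```text
pics
{'clock': 0.0, 'joint_pos': array([ 6.96892032e+01,  5.26301990e+00,  7.05809056e+01,  3.71984308e-04,
        1.04265484e+02, -3.24985606e+00]), 'qvel': array([ 0.04257889,  0.11192687,  0.02890775, -0.03986882,  0.07158159,
        0.05715856]), 'effort': array([-3.72319118e-04, -4.46466315e+01, -4.06435704e+01,  6.96450309e-02,
        2.97738332e-02, -1.84088817e-04]), 'eef_pos': array([0.17594516, 0.57332357, 0.22151739]), 'ee_rot': array([-1.79890786e+02, -6.56258867e-03,  1.62939144e+02]), 'ft_force': array([ 0.5567582 , -0.59781214, -0.34380041]), 'moment': array([ 0.02524306, -0.06966451,  0.0171739 ]), 'finger_force': 0.0, 'opening': 0.088189095993218} 0.0187
top [0.36827411 0.02068644 1.48470375] [[497.56933204   0.         267.12137118]
 [  0.         497.56933204 185.45483768]
 [  0.           0.           1.        ]]
0.079 [326 214  10  10  67] [331. 219.] [ 0.5174 -0.1699  0.0827] [ 0.505 -0.183  0.079] [ 0.531 -0.156  0.088]
0.079 [ 441  217   71   24 1081] [476. 228.] [ 0.5005 -0.5819  0.0844] [ 0.468 -0.682  0.079] [ 0.532 -0.482  0.089]
0.079 [382 224  10  10
[... 1822 characters left out ...]
55 0.0904] [0.313 1.223 0.085] [0.691 1.756 0.096]
0.085 [ 96 122  19   9  48] [104. 127.] [ 0.0167 -0.0585  0.089 ] [-0.031 -0.067  0.085] [ 0.05  -0.044  0.096]
0.085 [406 131  17   7  47] [414. 135.] [0.8667 0.5268 0.0904] [0.836 0.517 0.085] [0.889 0.543 0.096]
0.085 [273 134  21  14  67] [283. 140.] [0.5406 0.2478 0.0879] [0.505 0.217 0.085] [0.571 0.284 0.094]
0.085 [379 166  19   9  50] [387. 171.] [0.8759 0.3098 0.0906] [0.848 0.301 0.085] [0.897 0.333 0.096]
0.085 [   0  285   92   85 1451] [ 43. 326.] [ 0.5023 -0.6015  0.0877] [ 0.478 -0.711  0.085] [ 0.524 -0.485  0.094]
0.085 [217 339  36  45  94] [235. 361.] [ 0.8848 -0.4111  0.0903] [ 0.884 -0.467  0.085] [ 0.886 -0.355  0.096]
```

View pics/top0.png

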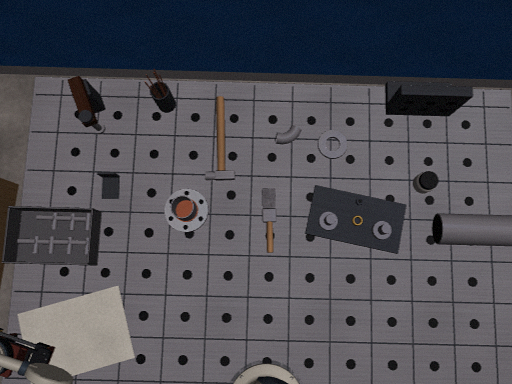

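View pics/scene0.png

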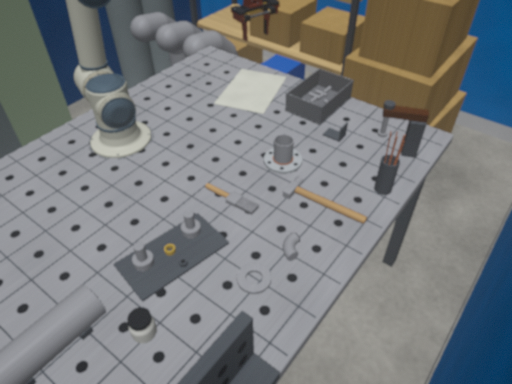

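Run:
```python
from h import *
for n in("top","scene"):
    f=np.load(n+".npy",allow_pickle=True).item();P=cloud(f);z=P[...,2]
    for nm,c,r in(("A",(.517,-.1705),.03),("B",(.494,-.328),.03),("stub",(.54,.25),.045)):
        m=(np.hypot(P[...,0]-c[0],P[...,1]-c[1])<r)&(z>(.076 if r<.04 else .08))
        x,y=P[m][:,0],P[m][:,1]
        (rc,rr)=cv2.minEnclosingCircle(np.c_[x,y].astype(np.float32))
        print(n,nm,m.sum(),np.array(circ(x,y)).round(4),np.round(rc,4),round(rr,4),np.nanmedian(z[m]).round(4))
    # tall things near path
    m=(z>.06)&(P[...,0]>.3)&(P[...,0]<.8)&(P[...,1]>-.5)&(P[...,1]<.45)
    print(n,"max z",[ (P[m&(abs(P[...,1]-y)<.025)][:,2].max().round(3) if (m&(abs(P[...,1]-y)<.025)).any() else 0) for y in np.arange(-.45,.45,.05)])
```

```text
top A 74 [ 0.5172 -0.1699  0.0099] [ 0.5172 -0.1698] 0.0137 0.0824
top B 77 [ 0.4938 -0.3272  0.0099] [ 0.4936 -0.3274] 0.0137 0.0813
top stub 102 [0.5407 0.2503 0.0312] [0.5405 0.2512] 0.0336 0.0878
top max z [np.float64(0.077), 0, np.float64(0.09), np.float64(0.089), 0, np.float64(0.087), np.float64(0.089), 0, 0, 0, 0, 0, 0, np.float64(0.091), np.float64(0.093), np.float64(0.095), 0, 0]
scene A 71 [ 0.5167 -0.1714  0.0102] [ 0.516  -0.1724] 0.0149 0.0821
scene B 89 [ 0.4942 -0.3281  0.0106] [ 0.4934 -0.3271] 0.0158 0.0821
scene stub 114 [0.5389 0.25   0.0314] [0.539  0.2501] 0.0352 0.0859
scene max z [np.float64(0.073), 0, np.float64(0.086), np.float64(0.085), 0, np.float64(0.086), np.float64(0.085), 0, 0, 0, 0, 0, 0, np.float64(0.091), np.float64(0.094), np.float64(0.093), 0, 0]
```

```bash
python3 -m handwheel '[-1,0.8,-1.6,0,0, -1,1.5,-3.2,0,0, -1,1.5,-3.2,0,0, -1,1.5,-3.2,0,0, -1,1.5,-3.2,0,0, -1,1.5,-3.2,0,0, -1,1.5,-3.2,0,0, -1,1.5,-3.2,0,0, -1,1.5,-3.2,0,0, -1,1.5,-3.2,0,0, -1,1.5,-3.2,0,0, -1,1.5,-3.2,0,0]'; python3 -m handwheel '[-1,1.5,-3.2,0,0, -1,1.5,-3.2,0,0, -1,1.5,-3.2,0,0, -1,1.5,-3.2,0,0, -1,1.5,-3.2,0,0, -1,1.5,-3.2,0,0, -1,1.5,-3.2,0,0, -1,1.5,-3.2,0,0, -1,1.5,-3.2,0,0, -1,1.5,-3.2,0,0, -1,1,-2,0,0, -1,0,0,0,0]'
```

```text
clock: 1.1
eef_pos: [0.3492, 0.204, 0.2224]
ee_rot: [-180.0, -0.0, 163.0]
ft_force: [1.1, -0.1, 0.7]
opening: 0.0879
finger_force: 0.0
clock: 2.1
eef_pos: [0.5096, -0.138, 0.2208]
ee_rot: [-179.9, -0.1, 162.7]
ft_force: [-0.2, 0.3, -0.4]
opening: 0.0878
finger_force: 0.0
```

```bash
python3 -m handwheel '[-1,0.4,-1.6,0,0, -1,0.4,-1.6,0,0, -1,0,0,-2,0, -1,0,0,-2,0, -1,0,0,-2,0, -1,0,0,-2,0, -1,0,0,-2,0, -1,0,0,-1,0, -1,0,0,0,0, -1,0,0,0,0, -1,0,0,0,0, -1,0,0,0,0]'
python3 - <<'E'
from h import *
s=get_state();print(s["eef_pos"],s["joint_pos"].round(1),s["ft_force"])
f=grab_frame("scene");cv2.imwrite("pics/s1.png",cv2.resize(f["image"][130:290,80:280,::-1],None,fx=3.5,fy=3.5))
E
```

```text
clock: 3.1
eef_pos: [0.5178, -0.1665, 0.1145]
ee_rot: [-180.0, 0.2, 162.9]
ft_force: [0.9, 0.1, -0.0]
opening: 0.0883
finger_force: 0.0
[ 0.51781656 -0.16653926  0.11447332] [-21.4  -3.3  90.    0.   93.1 -94.4] [ 0.93048107  0.06562128 -0.02545481]
```

View pics/s1.png

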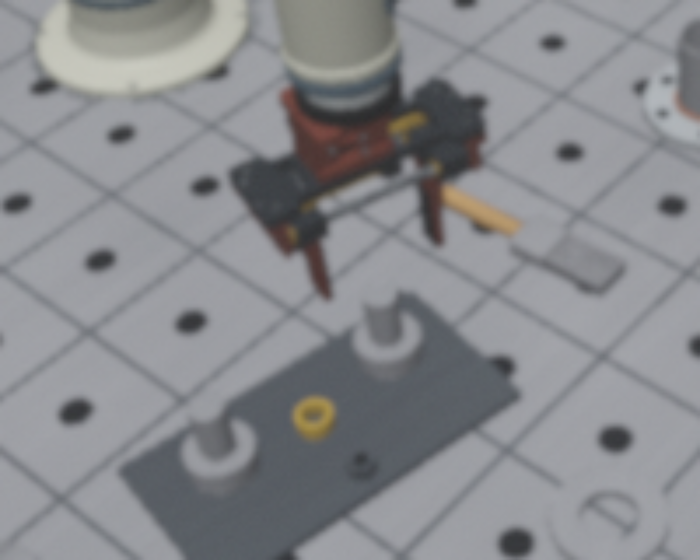

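The fingertips (crop ~(325,295), (437,240)) straddle the axis of the right-hand plug (383,335). I'll correct by −4 mm in y and go down.

```bash
python3 -m handwheel '[-1,-0.1,-0.4,0,0, -1,0,0,-1.2,0, -1,0,0,-1.2,0, -1,0,0,-1.2,0, -1,0,0,-1.2,0, -1,0,0,-1.2,0, -1,0,0,-1.1,0, -1,0,0,0,0, -1,0,0,0,0, -1,0,0,0,0]'; python3 -m handwheel '[1,0,0,0,0,1,0,0,0,0,1,0,0,0,0,1,0,0,0,0,1,0,0,0,0,1,0,0,0,0,1,0,0,0,0,1,0,0,0,0,1,0,0,0,0,1,0,0,0,0]'
```

```text
clock: 3.98
eef_pos: [0.5163, -0.1705, 0.042]
ee_rot: [-180.0, 0.0, 162.9]
ft_force: [0.7, -0.6, 0.3]
opening: 0.0878
finger_force: 0.0
clock: 4.82
eef_pos: [0.5162, -0.17, 0.0416]
ee_rot: [180.0, 0.0, 162.9]
ft_force: [0.1, 2.1, -0.8]
opening: 0.0277
finger_force: 30.0
```

```bash
python3 -m handwheel '[1,0,0,0.5,0,1,0,0,1,0,1,0,0,1,0,1,0,0,1,0,1,0,0,1,0,1,0,0,1,0,1,0,0,1,0,1,0,0,1,0,1,0,0,0.5,0,1,0,0,0,0,1,0,0,0,0,1,0,0,0,0]'; for i in 1 2 3 4; do python3 -m handwheel '[1,0,0,0,0,1,0,0,0,0,1,0,0,0,0]'; done; python3 -c "
from h import *
z=[];f=[]
for i in range(6):
    grab_frame('top');s=get_state();f.append(s['ft_force'])
print(np.mean(f,0),np.std(f,0),s['eef_pos'],s['moment'],s['opening'],s['clock'])"
```

```text
clock: 5.82
eef_pos: [0.5157, -0.1703, 0.1209]
ee_rot: [180.0, -0.1, 162.9]
ft_force: [-0.8, 0.2, -7.0]
opening: 0.0276
finger_force: 30.0
clock: 6.07
eef_pos: [0.5158, -0.1703, 0.121]
ee_rot: [180.0, -0.1, 162.9]
ft_force: [-1.1, -0.0, -5.5]
opening: 0.0277
finger_force: 30.0
clock: 6.32
eef_pos: [0.516, -0.1704, 0.1216]
ee_rot: [180.0, -0.0, 162.9]
ft_force: [-0.7, -0.4, -6.6]
opening: 0.0278
finger_force: 30.0
clock: 6.57
eef_pos: [0.5161, -0.1704, 0.1217]
ee_rot: [180.0, 0.0, 162.9]
ft_force: [0.7, 0.7, -6.3]
opening: 0.0279
finger_force: 30.0
clock: 6.82
eef_pos: [0.5161, -0.1704, 0.1216]
ee_rot: [-180.0, 0.0, 162.9]
ft_force: [-0.3, -0.2, -6.3]
opening: 0.0275
finger_force: 30.0
[ 5.12953986e-03  2.93864700e-02 -5.92438087e+00] [0.22713417 0.39430084 0.46812793] [ 0.51605725 -0.17039979  0.12161996] [-0.03655238  0.02968096 -0.03564425] 0.02785577344839522 7.1167
```

About 6.2 N ≈ 0.63 kg: this is probably the heavy one. I'll put it back and weigh the other.

```bash
python3 -m handwheel '[1,0,0,-1,0,1,0,0,-1,0,1,0,0,-1,0,1,0,0,-1,0,1,0,0,-1,0,1,0,0,-1,0,1,0,0,-0.7,0,1,0,0,-0.5,0,1,0,0,-0.4,0,1,0,0,-0.2,0,1,0,0,-0.1,0,1,0,0,0,0]'; python3 -m handwheel '[1,0,0,0,0,1,0,0,0,0,1,0,0,0,0]'
```

```text
clock: 8.12
eef_pos: [0.5162, -0.1704, 0.0429]
ee_rot: [-180.0, 0.0, 162.9]
ft_force: [-0.1, 0.1, -5.2]
opening: 0.0279
finger_force: 30.0
clock: 8.37
eef_pos: [0.5163, -0.1705, 0.0431]
ee_rot: [-180.0, 0.0, 162.9]
ft_force: [-0.4, 0.7, -6.1]
opening: 0.0275
finger_force: 30.0
```

```bash
python3 -m handwheel '[1,0,0,-0.1,0,1,0,0,0,0,1,0,0,0,0,1,0,0,0,0]';python3 -m handwheel '[1,0,0,-0.05,0,1,0,0,0,0,1,0,0,0,0]'
```

```text
clock: 8.7
eef_pos: [0.5161, -0.1704, 0.0417]
ee_rot: [-180.0, 0.0, 162.9]
ft_force: [0.1, -0.1, -6.1]
opening: 0.0274
finger_force: 30.0
clock: 8.95
eef_pos: [0.5161, -0.1704, 0.0416]
ee_rot: [-180.0, 0.0, 162.9]
ft_force: [-1.8, 0.9, -1.7]
opening: 0.0275
finger_force: 30.0
```

Touching down now. I'll press 0.5 mm more, release, rise and move to B.

```bash
python3 -m handwheel '[1,0,0,-0.05,0,1,0,0,0,0,-1,0,0,0,0,-1,0,0,0,0,-1,0,0,0,0,-1,0,0,0,0,-1,0,0,0,0,-1,0,0,0,0,-1,0,0,0,0,-1,0,0,0,0,-1,0,0,0,0]'; python3 -m handwheel '[-1,0,0,1,0,-1,0,0,1.3,0,-1,0,0,1.5,0,-1,0,0,1.5,0,-1,0,0,1.5,0,-1,0,0,1.2,0,-1,-0.4,-2.7,0,0,-1,-0.4,-2.7,0,0,-1,-0.4,-2.7,0,0,-1,-0.4,-2.7,0,0,-1,-0.4,-2.7,0,0,-1,-0.2,-2.2,0,0]'; python3 -m handwheel '[-1,0,0,0,0,-1,0,0,0,0,-1,0,0,0,0]'
python3 - <<'E'
from h import *
print(get_state()["eef_pos"])
for n in("scene","top"):
    f=grab_frame(n);P=cloud(f);z=P[...,2]
    for c in((.517,-.1705),(.494,-.328)):
        m=(np.hypot(P[...,0]-c[0],P[...,1]-c[1])<.03)&(z>.076)&(z<.09);print(n,m.sum(),np.array(circ(P[m][:,0],P[m][:,1])).round(4) if m.sum()>9 else 0)
E
```

```text
clock: 9.87
eef_pos: [0.5161, -0.1704, 0.0406]
ee_rot: [-180.0, 0.0, 162.9]
ft_force: [1.8, -0.5, 0.7]
opening: 0.0844
finger_force: 0.0
clock: 10.87
eef_pos: [0.4936, -0.3294, 0.1219]
ee_rot: [-180.0, 0.1, 162.9]
ft_force: [-0.6, 0.3, 0.3]
opening: 0.0879
finger_force: 0.0
clock: 11.12
eef_pos: [0.4943, -0.3269, 0.1212]
ee_rot: [180.0, 0.0, 162.9]
ft_force: [0.3, 0.9, 0.1]
opening: 0.0879
finger_force: 0.0
[ 0.49426493 -0.32694834  0.12122262]
scene 71 [ 0.5168 -0.1717  0.0104]
scene 90 [ 0.4947 -0.328   0.0106]
top 74 [ 0.5168 -0.1704  0.0099]
top 1 0
```

```bash
python3 -m handwheel '[-1,0,-0.05,-1.2,0,-1,0,0,-1.2,0,-1,0,0,-1.2,0,-1,0,0,-1.2,0,-1,0,0,-1.2,0,-1,0,0,-1.2,0,-1,0,0,-0.7,0,-1,0,0,0,0,-1,0,0,0,0,-1,0,0,0,0]'; python3 -m handwheel '[1,0,0,0,0,1,0,0,0,0,1,0,0,0,0,1,0,0,0,0,1,0,0,0,0,1,0,0,0,0,1,0,0,0,0,1,0,0,0,0,1,0,0,0,0,1,0,0,0,0]'; python3 -m handwheel '[1,0,0,0.5,0,1,0,0,1,0,1,0,0,1,0,1,0,0,1,0,1,0,0,1,0,1,0,0,1,0,1,0,0,1,0,1,0,0,1,0,1,0,0,0.5,0,1,0,0,0,0,1,0,0,0,0,1,0,0,0,0]'; for i in 1 2 3 4; do python3 -m handwheel '[1,0,0,0,0,1,0,0,0,0,1,0,0,0,0]' |grep -E "eef|ft_f|open"; done; python3 -c "
from h import *
f=[]
for i in range(6):
    grab_frame('top');s=get_state();f.append(s['ft_force'])
print(np.mean(f,0),np.std(f,0),s['eef_pos'],s['clock'])"
```

```text
clock: 12.05
eef_pos: [0.4944, -0.3282, 0.0424]
ee_rot: [-180.0, 0.1, 162.9]
ft_force: [0.1, -0.2, 0.2]
opening: 0.0878
finger_force: 0.0
clock: 12.88
eef_pos: [0.494, -0.3278, 0.0416]
ee_rot: [180.0, -0.0, 162.9]
ft_force: [0.7, 0.4, 0.2]
opening: 0.0278
finger_force: 30.0
clock: 13.88
eef_pos: [0.4938, -0.3277, 0.1209]
ee_rot: [180.0, -0.1, 162.9]
ft_force: [-0.6, -0.3, -3.4]
opening: 0.0277
finger_force: 30.0
eef_pos: [0.4938, -0.3277, 0.121]
ft_force: [-0.8, -0.6, -4.4]
opening: 0.0275
eef_pos: [0.494, -0.3279, 0.1216]
ft_force: [0.2, -0.8, -3.1]
opening: 0.0276
eef_pos: [0.4941, -0.3279, 0.1217]
ft_force: [0.5, 0.4, -3.1]
opening: 0.0277
eef_pos: [0.4941, -0.3279, 0.1216]
ft_force: [0.2, -0.1, -2.5]
opening: 0.0277
[ 0.24259971  0.45103816 -2.97841701] [0.27813872 0.4955497  0.46814904] [ 0.49405107 -0.32787296  0.1216101 ] 15.1833
```

B weighs about 0.31 kg, so it's the light one and A is heavy. I'll put B back.

```bash
python3 -m handwheel '[1,0,0,-1,0,1,0,0,-1,0,1,0,0,-1,0,1,0,0,-1,0,1,0,0,-1,0,1,0,0,-1,0,1,0,0,-0.7,0,1,0,0,-0.5,0,1,0,0,-0.4,0,1,0,0,-0.2,0,1,0,0,-0.1,0,1,0,0,0,0]'; python3 -m handwheel '[1,0,0,0,0,1,0,0,-0.1,0,1,0,0,0,0,1,0,0,0,0]';python3 -m handwheel '[1,0,0,-0.05,0,1,0,0,0,0,1,0,0,0,0]'
```

```text
clock: 16.18
eef_pos: [0.4942, -0.328, 0.0428]
ee_rot: [-180.0, 0.0, 162.9]
ft_force: [0.3, -0.8, -3.0]
opening: 0.0273
finger_force: 30.0
clock: 16.52
eef_pos: [0.4941, -0.3279, 0.0418]
ee_rot: [-180.0, 0.0, 162.9]
ft_force: [0.2, -0.9, -2.7]
opening: 0.0276
finger_force: 30.0
clock: 16.77
eef_pos: [0.4942, -0.328, 0.0416]
ee_rot: [-180.0, 0.0, 162.9]
ft_force: [-1.3, 1.4, -1.0]
opening: 0.0275
finger_force: 30.0
```

```bash
python3 -m handwheel '[1,0,0,-0.05,0,1,0,0,0,0,-1,0,0,0,0,-1,0,0,0,0,-1,0,0,0,0,-1,0,0,0,0,-1,0,0,0,0,-1,0,0,0,0,-1,0,0,0,0,-1,0,0,0,0,-1,0,0,0,0]'; python3 -m handwheel '[-1,0,0,1,0,-1,0,0,1.3,0,-1,0,0,1.5,0,-1,0,0,1.5,0,-1,0,0,1.5,0,-1,0,0,1.2,0,-1,0.4,2.7,0,0,-1,0.4,2.7,0,0,-1,0.4,2.7,0,0,-1,0.4,2.7,0,0,-1,0.4,2.7,0,0,-1,0.2,2.3,0,0]'; python3 -m handwheel '[-1,0,0,0,0,-1,0,0,0,0,-1,0,0,0,0]'
python3 - <<'E'
from h import *
print(get_state()["eef_pos"])
for n in("scene","top"):
    f=grab_frame(n);P=cloud(f);z=P[...,2]
    for c in((.517,-.1705),(.494,-.328)):
        m=(np.hypot(P[...,0]-c[0],P[...,1]-c[1])<.03)&(z>.076)&(z<.09);print(n,m.sum(),np.array(circ(P[m][:,0],P[m][:,1])).round(4) if m.sum()>9 else 0)
E
```

```text
clock: 17.68
eef_pos: [0.4941, -0.3279, 0.0406]
ee_rot: [180.0, 0.0, 162.9]
ft_force: [-0.9, -0.4, 0.7]
opening: 0.0841
finger_force: 0.0
clock: 18.68
eef_pos: [0.5165, -0.1683, 0.122]
ee_rot: [180.0, 0.1, 163.0]
ft_force: [0.1, -0.2, 0.4]
opening: 0.0883
finger_force: 0.0
clock: 18.93
eef_pos: [0.5162, -0.1705, 0.1215]
ee_rot: [-180.0, 0.1, 162.9]
ft_force: [-1.2, -1.0, 0.1]
opening: 0.0878
finger_force: 0.0
[ 0.51623344 -0.17047999  0.12146105]
scene 75 [ 0.517  -0.1718  0.0105]
scene 87 [ 0.4946 -0.3286  0.0102]
top 8 0
top 78 [ 0.4937 -0.3272  0.01  ]
```

Both plugs are back within 1 mm. I'll grip A and lift it to about TCP 0.18.

```bash
python3 -m handwheel '[-1,0,0,-1.2,0,-1,0,0,-1.2,0,-1,0,0,-1.2,0,-1,0,0,-1.2,0,-1,0,0,-1.2,0,-1,0,0,-1.2,0,-1,0,0,-0.7,0,-1,0,0,0,0,-1,0,0,0,0,-1,0,0,0,0]'; python3 -m handwheel '[1,0,0,0,0,1,0,0,0,0,1,0,0,0,0,1,0,0,0,0,1,0,0,0,0,1,0,0,0,0,1,0,0,0,0,1,0,0,0,0,1,0,0,0,0,1,0,0,0,0]'; python3 -m handwheel '[1,0,0,0.5,0,1,0,0,1,0,1,0,0,1.5,0,1,0,0,1.5,0,1,0,0,1.5,0,1,0,0,1.5,0,1,0,0,1.5,0,1,0,0,1.5,0,1,0,0,1.5,0,1,0,0,1,0,1,0,0,0.5,0,1,0,0,0,0]'
```

```text
clock: 19.87
eef_pos: [0.5165, -0.17, 0.0423]
ee_rot: [-180.0, 0.1, 162.9]
ft_force: [0.2, -0.6, 0.3]
opening: 0.0879
finger_force: 0.0
clock: 20.7
eef_pos: [0.516, -0.1702, 0.0416]
ee_rot: [-180.0, 0.0, 162.9]
ft_force: [-0.4, -1.1, -0.1]
opening: 0.0278
finger_force: 30.0
clock: 21.7
eef_pos: [0.5164, -0.17, 0.1779]
ee_rot: [-180.0, 0.1, 162.9]
ft_force: [-0.4, -0.1, -5.8]
opening: 0.0276
finger_force: 30.0
```

```bash
python3 -m handwheel '[1,0.1,0.6,0,0,1,0.1,1.2,0,0,1,0.1,1.8,0,0,1,0.1,2.4,0,0,1,0.1,2.6,0,0,1,0.1,2.6,0,0,1,0.1,2.6,0,0,1,0.1,2.6,0,0,1,0.1,2.6,0,0,1,0.1,2.6,0,0,1,0.1,2.6,0,0,1,0.1,2.6,0,0]'; python3 -m handwheel '[1,0.2,2.4,0,0,1,0.2,2.4,0,0,1,0.2,2.4,0,0,1,0.2,2.4,0,0,1,0.2,2.0,0,0,1,0.1,1.5,0,0,1,0.1,1,0,0,1,0,0.6,0,0,1,0,0.3,0,0,1,0,0,0,0,1,0,0,0,0,1,0,0,0,0]'
python3 - <<'E'
from h import *
s=get_state();print(s["eef_pos"])
for n in("scene","top"):
    f=grab_frame(n);P=cloud(f);z=P[...,2]
    cv2.imwrite("pics/%s2.png"%n,cv2.resize(f["image"][60:240,200:380,::-1] if n=="scene" else f["image"][140:280,110:260,::-1],None,fx=3.3,fy=3.3))
    for lab,lo,hi,r in(("foot",.147,.169,.045),("rim",.08,.096,.05)):
        m=(np.hypot(P[...,0]-.54,P[...,1]-.25)<r)&(z>lo)&(z<hi)
        q=P[m];print(n,lab,len(q),np.array(circ(q[:,0],q[:,1])).round(4) if len(q)>9 else 0)
E
```

```text
clock: 22.7
eef_pos: [0.527, 0.1005, 0.1753]
ee_rot: [-180.0, -0.1, 163.0]
ft_force: [0.7, -0.2, -4.7]
opening: 0.0279
finger_force: 30.0
clock: 23.7
eef_pos: [0.5402, 0.2472, 0.1767]
ee_rot: [-180.0, 0.0, 162.9]
ft_force: [0.5, -0.0, -5.3]
opening: 0.0277
finger_force: 30.0
[0.54017951 0.24722243 0.17674593]
scene foot 141 [0.5419 0.2427 0.0217]
scene rim 117 [0.5389 0.2498 0.0313]
top foot 0 0
top rim 33 [0.5409 0.2506 0.0313]
```

View pics/scene2.png

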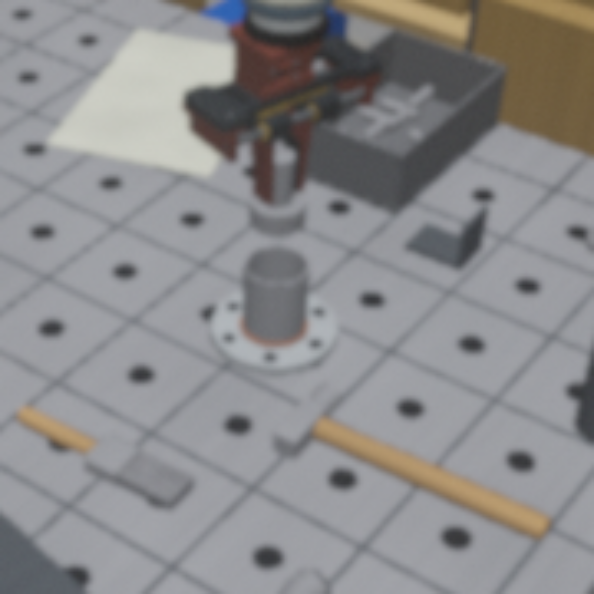

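The picture shows the plug upright in the fingers (foot at crop ~(277,215)) above the pipe mouth (~(276,262)). It's about 3.5 mm short in y. I'll trim that and lower to about 3 cm clearance.

```bash
python3 -m handwheel '[1,-0.1,0.35,0,0,1,0,0,-0.5,0,1,0,0,-0.6,0,1,0,0,-0.6,0,1,0,0,-0.5,0,1,0,0,-0.2,0,1,0,0,0,0,1,0,0,0,0,1,0,0,0,0,1,0,0,0,0,1,0,0,0,0,1,0,0,0,0]'
python3 - <<'E'
from h import *
s=get_state();print(s["eef_pos"],s["ft_force"])
f=grab_frame("scene");P=cloud(f);z=P[...,2]
R=cv2.Rodrigues(np.array(f["rvec"],float))[0];t=np.array(f["tvec"],float).ravel();cam=(-R.T@t)[:2]
d=cam-np.array([.54,.25]);d/=np.linalg.norm(d);n=np.array([-d[1],d[0]])
def fit(lo,hi,r,Rad):
    m=(np.hypot(P[...,0]-.54,P[...,1]-.25)<.06)&(z>lo)&(z<hi);q=P[m][:,:2]
    a=(q-[.54,.25])@d;b=(q-[.54,.25])@n
    print(len(q),"lateral mid",(np.percentile(b,2)+np.percentile(b,98))/2,"near-depth centre",np.percentile(a,95)-Rad, "width",np.ptp(b))
fit(.124,.14,.06,.027);fit(.03,.075,.06,.033)
cv2.imwrite("pics/s3.png",cv2.resize(f["image"][80:200,220:340,::-1],None,fx=5,fy=5))
f=grab_frame("top");P=cloud(f);z=P[...,2]
for c in((.517,-.1705),(.494,-.328)):
    m=(np.hypot(P[...,0]-c[0],P[...,1]-c[1])<.03)&(z>.076)&(z<.09);print(m.sum())
cv2.imwrite("pics/t3.png",f["image"][...,::-1])
E
```

```text
clock: 24.8
eef_pos: [0.5392, 0.2516, 0.153]
ee_rot: [180.0, 0.0, 162.9]
ft_force: [-0.1, 0.5, -5.9]
opening: 0.0275
finger_force: 30.0
[0.53918494 0.25161521 0.1529666 ] [-0.12325376  0.50941577 -5.87952609]
69 lateral mid -0.0004623476024006312 near-depth centre -0.000985320510836163 width 0.05044864676421455
309 lateral mid -0.0012207084615565196 near-depth centre -0.0008252866097861744 width 0.06440039673339845
0
74
```

View pics/s3.png

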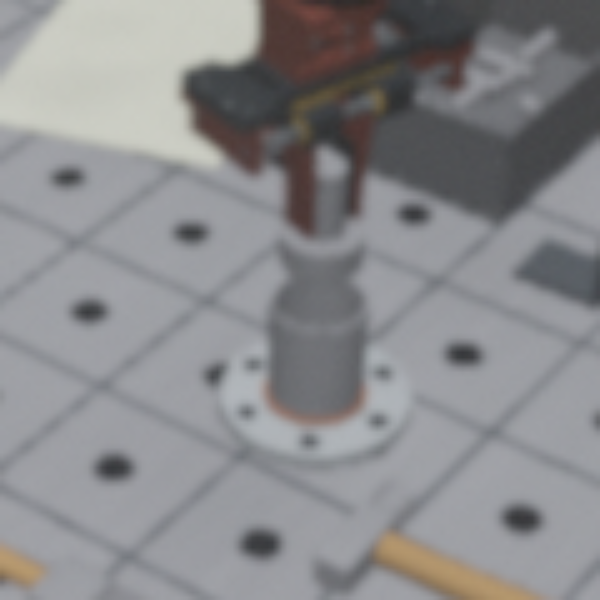

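View pics/t3.png

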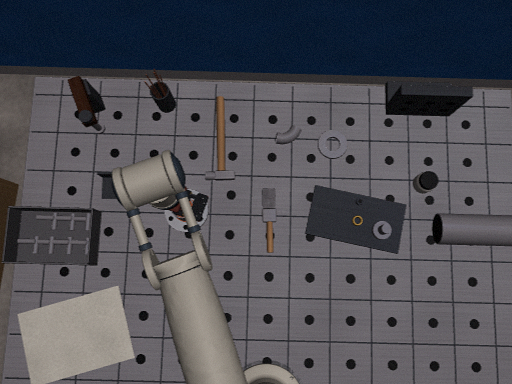

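The plug is upright and centred over the mouth to about 1 mm (foot at crop x~322, pipe ~317), with about 3 cm clearance. In the top view the light plug stands at (384,229), and the other things are where they were.

```bash
python3 -m handwheel '[1,0,0,0,0,1,0,0,0,0,1,0,0,0,0,1,0,0,0,0,1,0,0,0,0,1,0,0,0,0]'; python3 -c "
from cell import hand_in
print(hand_in())"
```

```text
clock: 25.4
eef_pos: [0.5391, 0.2516, 0.1526]
ee_rot: [-180.0, -0.0, 162.9]
ft_force: [0.2, -0.5, -6.1]
opening: 0.0275
finger_force: 30.0
the job is handed in; nothing more can be done
None
```

Job handed in at 25.4 s: the heavier plug (about 0.6 kg) is held upright and still, about 3 cm above the pipe mouth and centred to about 1 mm, and the lighter one (about 0.3 kg) stands back in its place on the plate.

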